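# Feel out the true guide groove with a step feeler gauge

### The arm

A 7-joint arm with a two-finger parallel gripper is mounted at the origin on the work surface. World frame = base frame: x ahead of the robot, y to its left, z up, the work surface at z = 0. Lengths are in m, angles in rad, forces in N, time in s.
With the tool pointing down it reaches from about 0.4 to 0.85 m from the base axis. Payload 10.4 kg.
Tool frame: the origin (TCP) lies between the finger pads; the fingertips stand 8 mm ahead of it and the grasp point (between the pads) lies 11 mm behind it; z points along the fingers, x is the direction in which the jaws open and shut, and the axes are right-handed (so a half turn about z gives the same grasp; the last joint's range is limited). The gripper opens to 87 mm and grips with 3 to 60 N. Pads are 19 mm wide; open, the fingers measure 117 mm over their backs; the gripper's body (75 mm by 190 mm) begins 51 mm behind the grasp point.
Start: joints at [-1.234, 0.332, -0.065, 1.46, 0.022, 1.35, -0.088], TCP at [0.22, 0.585, 0.231] pointing down, gripper open.
Joint ranges: [-2.6, 2.6], [-0.5, 2.12], [-1.47, 1.34], [0.16, 2.42], [-1.27, 4.41], [0.06, 2.06], [-2.6, 2.6]. Speed limits (rad/s): [2.22, 2.22, 2.79, 2.79, 3.14, 3.14, 3.14].

### API

Orientations are given as a unit quaternion [x, y, z, w].
In Python, from bench import r, viewer gives the robot as it stands.
- The arm moves only by the tool apply_moves, never from a script. Its argument "increments" is a list of rows, each an object with "grip": the closure in counts, from 0 (fully open) to 255 (shut); "xyz": the shift along the tool's x, y, z in mm, a list of three; "rotation": the turn, a rotation vector about the tool's x, y, z in degrees, a list of three. A call has 1 to 5 rows; each row is the pose to reach, as a shift and turn from the pose measured when the call began, along the tool's axes at that moment; what a row does not reach only later rows make up. A row lasts 1/8 s, in which the tool goes at most 62.5 mm and 10.7 degrees, less where a joint would pass 70% of its speed; a pose out of reach is approached as far as the arm can. A call with a gripper value outside its range is refused whole. The fingers move at their own pace and stop on an object; "squeeze" is the grip in N (left out, the last holds). Time passes only in rows, so rows that repeat a pose let the fingers close. It gives the time, the measured TCP pose, the force and the opening at its end, in the units of the state.
- r.read_state(): the state, without advancing time (a new reading comes with each control period).
- viewer.camera(name): name is "scene" or "top"; returns a dict with "img" (480x640x3 uint8, blue, green, red), "range_z" (480x640 float32, m along the optical axis (not along the pixel's ray), 0 where there is no reading), "vertical_fov" (degrees; the focal length in pixels is half the picture's height over the tangent of half this angle, whatever the lens; pixels are square), "cx", "cy" (the principal point, pixels), "rvec" (rotation vector, rad) and "tvec" (3), from world to camera coordinates, as OpenCV has them. Camera axes: x right, y down, z forward; pixel columns grow to the right and rows downward; lengths in m; the calibration is good to about 2 mm. A picture is of the moment at which its call begins.
- r.close_job(): hands the job in, once; it reports no verdict.
The state is a dict: "time": time; "joint_positions": joint angles; "joint_vel": joint speeds; "joint_torque": joint torques, N m; "ee_pos": TCP position; "eef_rot": TCP orientation; "ft_force": force on the tool from outside, world axes, zero at the start; "torque": the same for the moment, N m; "width": finger opening in m.
Only numpy, scipy, OpenCV 4.12 (cv2) and the standard library are available. Lean on these libraries where they do the work, as an engineer would, in place of code of your own. Each camera call takes 0.05 s, during which the arm holds its last target.

### The job

The oak guide frame from the specimen cabinet has four grooves with equal mouths, but further down only one has the right clearance: two are too tight for the gauge's thin blade, and one is so wide that even the thick part drops in. Take the step feeler gauge from its stand and slide it blade-down into the grooves to find by feel the one where the thin blade goes in with a light drag and the thick part stops on the shoulders inside. Leave the gauge standing in that groove, pushed down until its step rests on those shoulders, and let go; do not disturb the jar, the tray of bones or the brush.

Things in the scene. Friction and masses are not known exactly. Their poses are not given: they have to be found in the camera images.
- gauge: Step feeler gauge, 135 mm tall, 0.11-0.18 kg, upright in the stand. Origin: centre of the blade's lower end (tip); z up to the handle, x along the width, y across the thickness. Steel blade 30 (x) by 4 mm (y) to z = 35 mm (lowest 4 mm thinned to 2.5); thick part 30 x 12 mm, z = 35 (the step) to 85; wooden handle 26 x 16 mm, z = 85 to 135, to grip across its 16 mm.
- stand: Fixed oak block 70 x 70 x 55 mm, slot 34 mm (x) by 7 mm (y) in its top, in which the gauge's blade hangs; the step rests on the top, so the tip starts 20 mm above the table. Origin: centre of the underside, z up; the gauge starts with its axes along the stand's.
- frame: Fixed oak guide frame 80 (x) by 310 (y) by 80 mm high, four grooves in its top in a row along y. Origin: centre of the underside, z up. Each mouth is 38 (x) by 15 mm (y), that wide for 20 mm down; there guides begin, centred in the groove, hidden from view by a black dust seal 18 mm down that offers no resistance; which groove has which changes every time.
- groove1 (a point): Centre of groove 1's mouth, at the frame's top, 80 mm above the table; axes as the frame's; y = -105 mm in the frame.
- groove2 (a point): Centre of groove 2's mouth, at the frame's top, 80 mm above the table; axes as the frame's; y = -35 mm in the frame.
- groove3 (a point): Centre of groove 3's mouth, at the frame's top, 80 mm above the table; axes as the frame's; y = 35 mm in the frame.
- groove4 (a point): Centre of groove 4's mouth, at the frame's top, 80 mm above the table; axes as the frame's; y = 105 mm in the frame.
- guide_level (a point): Point on the frame's upright centre line, 20 mm below the top: the level at which the hidden guides begin in the grooves. In a too tight groove (two of the four) they leave only 2 mm, so the tip stops hard here. In the too loose groove (one) there are none, and the gauge drops until its tip meets the floor 74 mm below the mouth.
- home_level (a point): Point on the same line, 55 mm below the top: where the tip comes in the right groove (one of the four), whose shoulders at guide level leave an 8 mm slot. In the slot a sprung shoe with a sloping top presses the thin blade to the -y side with 3 to 8 N, so it slides with a drag of a few N and stays where it is let go; pushed on, the step stops hard on the shoulders.
- jar: Bystander: lidded specimen jar, 56 mm across, 70 mm high, origin under its centre. Leave it alone.
- specimen_tray: Bystander: white open tray with bones, 100 x 140 x 30 mm, origin under its centre. Leave it alone.
- brush: Bystander: small hand brush lying on the table roughly along x. Leave it alone.

How it is judged:
At the end, for the whole second after the job is handed in: The gauge stands upright (within 0.15 rad), at rest and released in the groove of right clearance, its step on the shoulders: the tip 50 to 61 mm below that groove's mouth, within 8 mm of its centre along x and 6 mm along y of the frame (((z of gauge in the frame of groove1 between -0.061 and -0.05 m and x of gauge in the frame of groove1 between -0.008 and 0.008 m and y of gauge in the frame of groove1 between -0.006 and 0.006 m) or (z of gauge in the frame of groove2 between -0.061 and -0.05 m and x of gauge in the frame of groove2 between -0.008 and 0.008 m and y of gauge in the frame of groove2 between -0.006 and 0.006 m) or (z of gauge in the frame of groove3 between -0.061 and -0.05 m and x of gauge in the frame of groove3 between -0.008 and 0.008 m and y of gauge in the frame of groove3 between -0.006 and 0.006 m) or (z of gauge in the frame of groove4 between -0.061 and -0.05 m and x of gauge in the frame of groove4 between -0.008 and 0.008 m and y of gauge in the frame of groove4 between -0.006 and 0.006 m)) and angle between gauge's own z axis and vertical below 0.15 rad and linear speed of gauge below 0.02 m/s); the robot touches nothing.
It fails at once if the specimen jar is shifted more than 30 mm (distance of jar from where it was at the start of the episode above 0.03 m).
It fails at once if the tray of bones is shifted more than 30 mm (distance of specimen_tray from where it was at the start of the episode above 0.03 m).
It fails at once if the brush is shifted more than 30 mm (distance of brush from where it was at the start of the episode above 0.03 m).
It also fails if it takes over 48 s, if anything falls off the work surface, if the arm or the gripper's body presses on something with over 40 N, if the wrist force passes 120 N, or if a joint passes its speed limit or range.

## Working session

There is one attempt and no reset: what is moved stays moved. The work goes in short steps, Python scripts to look and compute and a tool call to move; the robot and the scene stay as the last step left them, time stands still between calls to the robot, and variables do not carry over. Pictures are saved under pics/ and viewed, and the job is handed in when it is done.

Besides the shell and the picture viewer there is one more tool, called after "Emit:" by a JSON object that holds its "op" and its "data", one argument or row to a line. apply_moves: Moves the arm, as the interface text tells. Its arguments: {"type":"object","properties":{"increments":{"type":"array","items":{"type":"object","properties":{"grip":{"type":"number"},"xyz":{"type":"array","items":{"type":"number"}},"rotation":{"type":"array","items":{"type":"number"}}}}},"squeeze":{"type":"number"}},"required":["increments"]}

```bash
mkdir -p pics
cat > h.py <<'E'
import numpy as np, cv2
from bench import r, viewer
def cam(n):
    c=viewer.camera(n); h=c["img"].shape[0]
    c["f"]=h/2/np.tan(np.radians(c["vertical_fov"])/2)
    c["R"]=cv2.Rodrigues(np.array(c["rvec"],float))[0]; c["t"]=np.array(c["tvec"],float).reshape(3)
    return c
def pts(c):
    z=c["range_z"]; v,u=np.mgrid[:z.shape[0],:z.shape[1]]
    P=np.stack([(u-c["cx"])/c["f"]*z,(v-c["cy"])/c["f"]*z,z],-1)
    W=(P-c["t"])@c["R"]; W[z==0]=np.nan
    return W
E
python3 - <<'E'
from h import *
for n in("scene","top"):
    c=cam(n); cv2.imwrite(f"pics/{n}0.png",c["img"]); np.savez(f"{n}0.npz",W=pts(c),**{k:c[k] for k in("img","f","R","t","cx","cy")})
    print(n,c["f"],c["cx"],c["cy"],-c["R"].T@c["t"])
print(r.read_state())
E
```

```text
scene 509.0052205740281 324.06516386568626 239.49022852528003 [1.13766094 0.31416654 0.99463705]
top 507.35013906570276 316.011070633977 233.537191028329 [0.51842752 0.06694268 1.18295128]
{'time': 0.1, 'joint_positions': array([-1.23361858,  0.33277955, -0.06469631,  1.46085725,  0.02158271,
        1.34984894, -0.0884975 ]), 'joint_vel': array([ 8.90732490e-04,  3.53124057e-04, -8.01508767e-04, -2.99290986e-03,
       -1.05263152e-03,  1.55726843e-05,  9.76306521e-05]), 'joint_torque': array([ 9.20395505e-04, -6.24540067e+01,  2.41550419e-02, -3.90718496e+01,
       -6.13964838e-02,  3.65295983e-02,  5.92139918e-05]), 'ee_pos': array([0.21992707, 0.5846861 , 0.22985169]), 'eef_rot': array([ 8.22208073e-01,  5.69186723e-01, -4.81973481e-04,  3.56186431e-04]), 'ft_force': array([-0.49832449, -0.21904857,  0.0908196 ]), 'torque': array([-0.07588154,  0.01489861, -0.01338276]), 'width': 0.08673072055988698}
```

```bash
ls
```

```text
h.py
pics
scene0.npz
top0.npz
```

View pics/scene0.png

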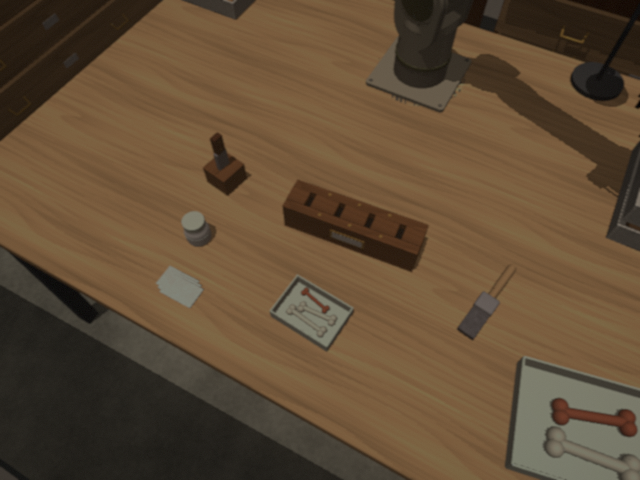

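View pics/top0.png

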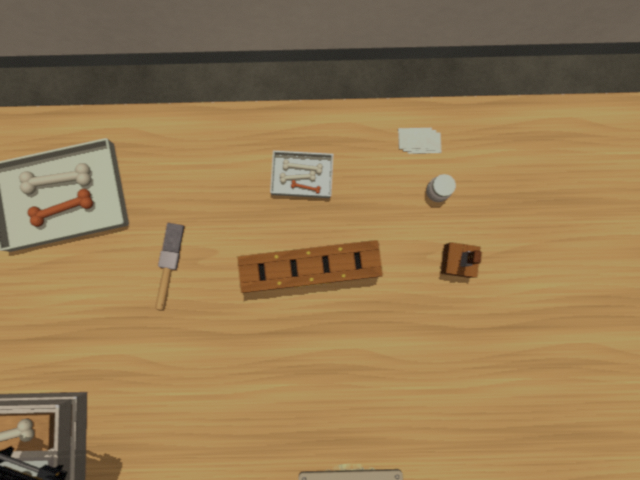

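```bash
cat > m.py <<'E'
from h import *
for n in("scene","top"):
    d=np.load(f"{n}0.npz"); W=d["W"]
    def sel(lo,hi,x0,x1,y0,y1):
        m=(W[...,2]>lo)&(W[...,2]<hi)&(W[...,0]>x0)&(W[...,0]<x1)&(W[...,1]>y0)&(W[...,1]<y1); return W[m],m
    for name,a in dict(frame=(.072,.088,.35,.65,-.15,.3),stand=(.048,.062,.35,.65,-.4,-.18),handle=(.148,.162,.35,.65,-.4,-.18),handleside=(.11,.15,.35,.65,-.4,-.18),thick=(.06,.1,.35,.65,-.4,-.18),
        jar=(.05,.09,.5,.8,-.4,-.1),tray=(.01,.04,.6,.8,-.1,.2),brush=(.01,.08,.35,.75,.3,.5)).items():
        p,m=sel(*a)
        if len(p)<5: print(n,name,len(p)); continue
        rc=cv2.minAreaRect((p[:,:2]*1000).astype(np.float32))
        print(n,name,len(p),np.round(rc[0],1),np.round(rc[1],1),round(rc[2],1),"z",np.round(np.median(p[:,2]),4),p[:,2].max().round(3))
d=np.load("top0.npz");i=d["img"]
a=cv2.resize(i[225:300,225:395],None,fx=4.6,fy=4.6,interpolation=2); b=cv2.resize(i[225:300,425:500],None,fx=8,fy=8,interpolation=2)
cv2.imwrite("pics/a.png",np.clip(a*2.,0,255));cv2.imwrite("pics/b.png",np.clip(b*2.,0,255))
d=np.load("scene0.npz");i=d["img"]
cv2.imwrite("pics/c.png",np.clip(cv2.resize(i[125:200,190:265],None,fx=8,fy=8,interpolation=2)*2.,0,255))
E
python3 m.py
```

```text
scene frame 4302 [568.4  78.2] [ 85.  311.3] 5.2 z 0.0794 0.086
scene stand 575 [ 576.6 -262.1] [72.1 72.8] 80.0 z 0.0546 0.062
scene handle 84 [ 577.3 -263.4] [18.7 26.7] 83.4 z 0.1539 0.158
scene handleside 161 [ 578.8 -258.2] [14.7 28.7] 56.9 z 0.1304 0.15
scene thick 160 [ 587.8 -267.3] [18.2 55.5] 50.7 z 0.0812 0.1
scene jar 1098 [ 655.  -253.2] [232.3  85.4] 6.7 z 0.0579 0.09
scene tray 1604 [700.3  53.9] [199.5 250.8] 0.3 z 0.0194 0.04
scene brush 1285 [579.1 407.5] [ 41.6 202.5] 79.1 z 0.0175 0.024
top frame 4762 [568.2  78. ] [ 80.1 309.9] 5.3 z 0.0796 0.088
top stand 752 [ 575.3 -263.5] [70.6 70.3] 80.4 z 0.0544 0.062
top handle 102 [ 575.4 -263.5] [15.8 26. ] 79.2 z 0.154 0.159
top handleside 84 [ 574.3 -257.8] [27.5 10.6] 11.1 z 0.132 0.15
top thick 81 [ 559.8 -251.8] [49.1 42.6] 24.5 z 0.079 0.099
top jar 1197 [ 651.3 -254.5] [235.   85.2] 6.7 z 0.0564 0.09
top tray 638 [769.   93.6] [140.7  69.7] 86.8 z 0.0166 0.035
top brush 1154 [580.5 438.1] [130.9 198.2] 87.8 z 0.0177 0.043[ WARN:0@0.704] global loadsave.cpp:1063 imwrite_ Unsupported depth image for selected encoder is fallbacked to CV_8U.
```

View pics/a.png

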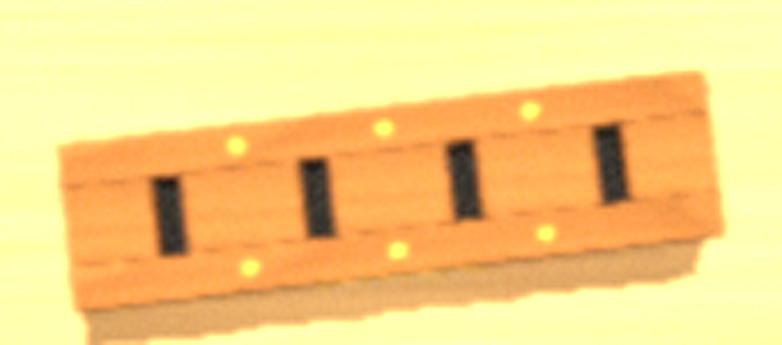

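View pics/b.png

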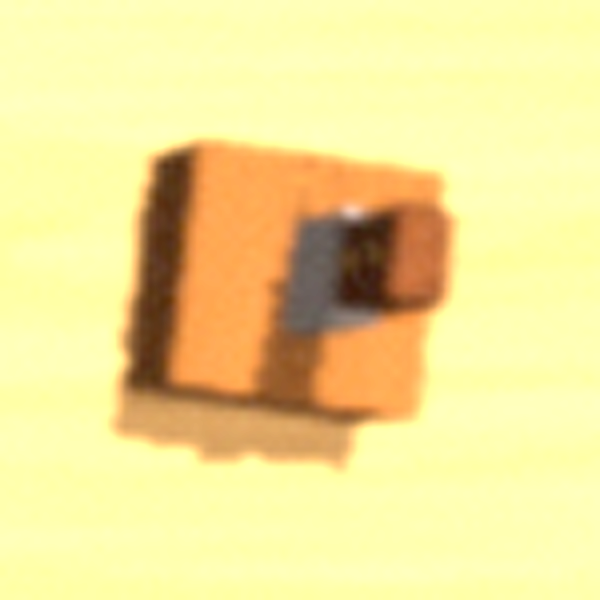

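View pics/c.png

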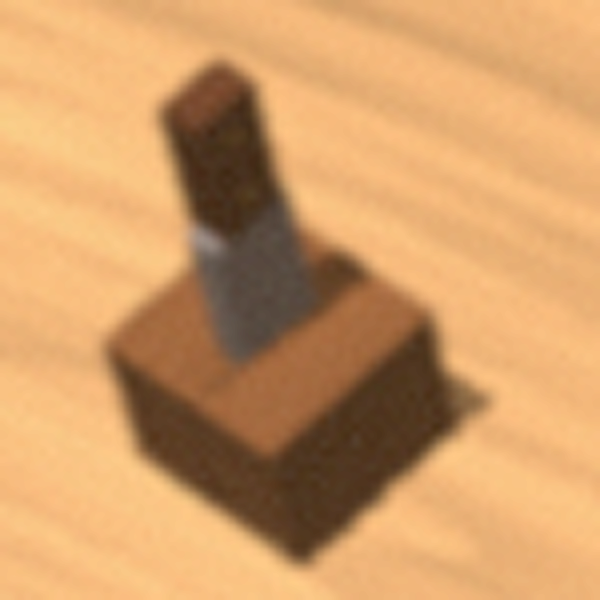

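```bash
cat >> h.py <<'E'
from scipy.spatial.transform import Rotation as Ro
def plan(p,yaw):
    s=r.read_state(); R=Ro.from_quat(s["eef_rot"]); a=np.radians(yaw)
    x=np.array([np.cos(a),np.sin(a),0]); z=np.array([0,0,-1.]); T=Ro.from_matrix(np.stack([x,np.cross(z,x),z],1))
    print("t",s["time"],"pos",np.round(s["ee_pos"]*1000,1),"w",s["width"],"F",np.round(s["ft_force"],1),"tau",np.round(s["torque"],2))
    print("xyz mm",np.round(R.inv().apply(np.array(p)-s["ee_pos"])*1000,1),"rot deg",np.round((R.inv()*T).as_rotvec(degrees=True),2))
E
cat > p.py <<'E'
import sys; from h import *
a=list(map(float,sys.argv[1:])); plan(np.array(a[:3])/1000,a[3])
E
python3 p.py 575.5 -263.5 230 80.2
```

```text
t 0.1 pos [219.9 584.7 229.9] w 0.08673072055988698 F [-0.5 -0.2  0.1] tau [-0.08  0.01 -0.01]
xyz mm [-668.7  631.4    0.7] rot deg [ -0.     0.07 -10.81]
```

Emit:
{"op": "apply_moves", "data": {
  "increments": [
    {"grip": 0, "xyz": [-220, 210, 0], "rotation": [0, 0, -4]},
    {"grip": 0, "xyz": [-220, 210, 0], "rotation": [0, 0, -4]},
    {"grip": 0, "xyz": [-220, 210, 0], "rotation": [0, 0, -4]},
    {"grip": 0, "xyz": [-220, 210, 0], "rotation": [0, 0, -4]},
    {"grip": 0, "xyz": [-220, 210, 0], "rotation": [0, 0, -4]}
  ]
}}

```text
time: 0.72
ee_pos: [0.3397, 0.3024, 0.23]
eef_rot: [0.802, 0.597, -0.001, 0.0]
ft_force: [1.3, 0.3, 0.2]
width: 0.0867
```

```bash
python3 p.py 575.5 -263.5 230 80.2
```

```text
t 0.725 pos [339.7 302.4 230. ] w 0.08666176647202989 F [1.3 0.3 0.2] tau [ 0.01 -0.05 -0.  ]
xyz mm [-474.5  388.2    0.6] rot deg [-0.01  0.07 -6.87]
```

Emit:
{"op": "apply_moves", "data": {
  "increments": [
    {"grip": 0, "xyz": [-474, 388, 0], "rotation": [0, 0, -6.9]},
    {"grip": 0, "xyz": [-474, 388, 0], "rotation": [0, 0, -6.9]},
    {"grip": 0, "xyz": [-474, 388, 0], "rotation": [0, 0, -6.9]},
    {"grip": 0, "xyz": [-474, 388, 0], "rotation": [0, 0, -6.9]},
    {"grip": 0, "xyz": [-474, 388, 0], "rotation": [0, 0, -6.9]}
  ]
}}

```text
time: 1.35
ee_pos: [0.4594, 0.0143, 0.2304]
eef_rot: [0.765, 0.644, -0.0, 0.0]
ft_force: [0.7, 0.3, 1.2]
width: 0.0867
```

```bash
python3 p.py 575.5 -263.5 230 80.2
```

```text
t 1.35 pos [459.4  14.3 230.4] w 0.08674920174256107 F [0.7 0.3 1.2] tau [ 0.12 -0.1  -0.03]
xyz mm [-254.1  161.5    0.6] rot deg [-0.    0.05  0.04]
```

Emit:
{"op": "apply_moves", "data": {
  "increments": [
    {"grip": 0, "xyz": [-254, 161.5, 0]},
    {"grip": 0, "xyz": [-254, 161.5, 0]},
    {"grip": 0, "xyz": [-254, 161.5, 0]},
    {"grip": 0, "xyz": [-254, 161.5, 0]},
    {"grip": 0, "xyz": [-254, 161.5, 0]}
  ]
}}

```text
$.increments[0]: bad value
```

```bash
python3 p.py 575.5 -263.5 121 80.2
```

```text
t 1.35 pos [459.4  14.3 230.4] w 0.08674920174256107 F [0.7 0.3 1.2] tau [ 0.12 -0.1  -0.03]
xyz mm [-254.   161.5  109.6] rot deg [-0.    0.05  0.04]
```

Emit:
{"op": "apply_moves", "data": {
  "increments": [
    {"grip": 0, "xyz": [-254, 161.5, 0], "rotation": [0, 0, 0]},
    {"grip": 0, "xyz": [-254, 161.5, 0], "rotation": [0, 0, 0]},
    {"grip": 0, "xyz": [-254, 161.5, 0], "rotation": [0, 0, 0]},
    {"grip": 0, "xyz": [-254, 161.5, 0], "rotation": [0, 0, 0]},
    {"grip": 0, "xyz": [-254, 161.5, 0], "rotation": [0, 0, 0]}
  ]
}}

```text
time: 1.98
ee_pos: [0.576, -0.2653, 0.2301]
eef_rot: [0.765, 0.644, -0.001, 0.0]
ft_force: [0.2, 0.8, 0.7]
width: 0.0869
```

```bash
python3 p.py 575.5 -263.5 121 80.2
```

```text
t 1.975 pos [ 576.  -265.3  230.1] w 0.08690376276771956 F [0.2 0.8 0.7] tau [ 0.08 -0.04  0.06]
xyz mm [  1.9  -0.8 109.1] rot deg [-0.03  0.07  0.05]
```

Emit:
{"op": "apply_moves", "data": {
  "increments": [
    {"grip": 0, "xyz": [1.9, -0.8, 50], "rotation": [0, 0, 0]},
    {"grip": 0, "xyz": [1.9, -0.8, 90], "rotation": [0, 0, 0]},
    {"grip": 0, "xyz": [1.9, -0.8, 109], "rotation": [0, 0, 0]},
    {"grip": 0, "xyz": [1.9, -0.8, 109], "rotation": [0, 0, 0]}
  ]
}}

```text
time: 2.48
ee_pos: [0.5751, -0.2631, 0.1205]
eef_rot: [0.765, 0.645, -0.001, -0.001]
ft_force: [0.1, -0.1, 0.2]
width: 0.087
```

```bash
python3 p.py 575.5 -263.5 121 80.2; python3 -c "
from h import *
c=cam('scene');cv2.imwrite('pics/s1.png',np.clip(cv2.resize(c['img'][60:220,130:330],None,fx=4,fy=3.75*4/3.75)*2.,0,255).astype('u1')[:600])"
```

```text
t 2.475 pos [ 575.1 -263.1  120.5] w 0.08704686415001854 F [ 0.1 -0.1  0.2] tau [ 0.02 -0.02  0.02]
xyz mm [-0.4  0.5 -0.5] rot deg [-0.13  0.07  0.06]
```

View pics/s1.png

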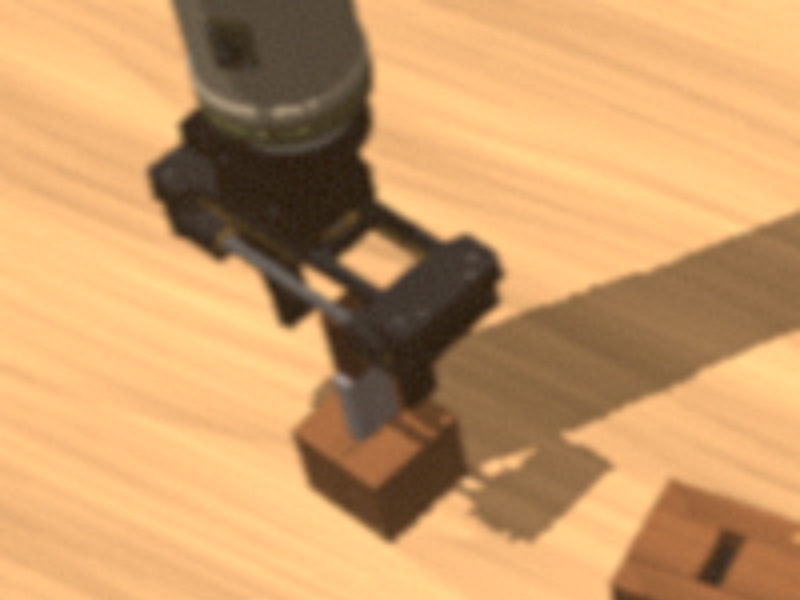

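The handle (about 345,330 in the crop) stands between the open jaws. Close with moderate squeeze.

Emit:
{"op": "apply_moves", "data": {
  "increments": [
    {"grip": 255, "xyz": [0, 0, 0], "rotation": [0, 0, 0]},
    {"grip": 255, "xyz": [0, 0, 0], "rotation": [0, 0, 0]},
    {"grip": 255, "xyz": [0, 0, 0], "rotation": [0, 0, 0]},
    {"grip": 255, "xyz": [0, 0, 0], "rotation": [0, 0, 0]},
    {"grip": 255, "xyz": [0, 0, 0], "rotation": [0, 0, 0]}
  ],
  "squeeze": 40
}}

```text
time: 3.15
ee_pos: [0.5758, -0.2635, 0.122]
eef_rot: [0.765, 0.645, -0.001, 0.0]
ft_force: [-0.1, 0.6, -0.4]
width: 0.045
```

```bash
python3 p.py 575.5 -263.5 190 80.2
```

```text
t 3.15 pos [ 575.8 -263.5  122. ] w 0.04499367883385678 F [-0.1  0.6 -0.4] tau [ 0.02 -0.01 -0.01]
xyz mm [ -0.1  -0.3 -68. ] rot deg [-0.    0.08  0.06]
```

Emit:
{"op": "apply_moves", "data": {
  "increments": [
    {"grip": 255, "xyz": [0, 0, 0], "rotation": [0, 0, 0]},
    {"grip": 255, "xyz": [0, 0, 0], "rotation": [0, 0, 0]},
    {"grip": 255, "xyz": [0, 0, 0], "rotation": [0, 0, 0]},
    {"grip": 255, "xyz": [0, 0, 0], "rotation": [0, 0, 0]}
  ]
}}

```text
time: 3.65
ee_pos: [0.5758, -0.2635, 0.1219]
eef_rot: [0.765, 0.645, -0.001, 0.0]
ft_force: [-0.1, 0.4, 0.2]
width: 0.0157
```

```bash
python3 p.py 575.5 -263.5 190 80.2
```

```text
t 3.65 pos [ 575.8 -263.5  121.9] w 0.015650470487180546 F [-0.1  0.4  0.2] tau [0.04 0.02 0.02]
xyz mm [ -0.1  -0.3 -68.1] rot deg [-0.01  0.08  0.06]
```

Emit:
{"op": "apply_moves", "data": {
  "increments": [
    {"grip": 255, "xyz": [0, 0, -30], "rotation": [0, 0, 0]},
    {"grip": 255, "xyz": [0, 0, -75], "rotation": [0, 0, 0]},
    {"grip": 255, "xyz": [0, 0, -90], "rotation": [0, 0, 0]},
    {"grip": 255, "xyz": [0, 0, -90], "rotation": [0, 0, 0]}
  ]
}}

```text
time: 4.15
ee_pos: [0.576, -0.2635, 0.2123]
eef_rot: [0.765, 0.645, -0.0, 0.001]
ft_force: [0.1, -1.1, -2.1]
width: 0.0157
```

```bash
python3 p.py 577.9 -26.5 207 95.25
```

```text
t 4.15 pos [ 576.  -263.5  212.3] w 0.015733683138792837 F [ 0.1 -1.1 -2.1] tau [ 0.04  0.04 -0.02]
xyz mm [233.9 -38.3   4.9] rot deg [  0.05   0.09 -14.99]
```

Emit:
{"op": "apply_moves", "data": {
  "increments": [
    {"grip": 255, "xyz": [50, -8, 5], "rotation": [0, 0, -4]},
    {"grip": 255, "xyz": [110, -18, 5], "rotation": [0, 0, -9]},
    {"grip": 255, "xyz": [170, -28, 5], "rotation": [0, 0, -15]},
    {"grip": 255, "xyz": [220, -36, 5], "rotation": [0, 0, -15]},
    {"grip": 255, "xyz": [234, -38.3, 5], "rotation": [0, 0, -15]}
  ]
}}

```text
time: 4.78
ee_pos: [0.5771, -0.0216, 0.2049]
eef_rot: [0.672, 0.741, -0.001, -0.001]
ft_force: [-0.0, -1.2, -0.5]
width: 0.0156
```

```bash
python3 p.py 577.9 -26.5 207 95.25
```

```text
t 4.775 pos [577.1 -21.6 204.9] w 0.015617276831548925 F [-0.  -1.2 -0.5] tau [ 0.03  0.   -0.02]
xyz mm [-4.9  0.4 -2.1] rot deg [-0.12  0.01  0.35]
```

Emit:
{"op": "apply_moves", "data": {
  "increments": [
    {"grip": 255, "xyz": [-4.9, 0.4, 0], "rotation": [0, 0, 0.3]},
    {"grip": 255, "xyz": [-4.9, 0.4, 17], "rotation": [0, 0, 0.3]},
    {"grip": 255, "xyz": [-4.9, 0.4, 17], "rotation": [0, 0, 0.3]}
  ]
}}

```text
time: 5.15
ee_pos: [0.5767, -0.0283, 0.1857]
eef_rot: [0.675, 0.738, -0.002, -0.002]
ft_force: [-0.1, -0.1, -0.8]
width: 0.0162
```

```bash
python3 p.py 577.9 -26.5 187 95.25
cat > look.py <<'E'
import sys; from h import *
k=sys.argv[1]; X=np.array(list(map(float,sys.argv[2:5])))/1000
for n in("scene","top"):
    c=cam(n); p=c["R"]@X+c["t"]; u=int(c["f"]*p[0]/p[2]+c["cx"]); v=int(c["f"]*p[1]/p[2]+c["cy"])
    s=50; u0=max(u-s,0); v0=max(v-s,0); im=c["img"][v0:v0+2*s,u0:u0+2*s]
    cv2.imwrite(f"pics/{n}_{k}.png",np.clip(cv2.resize(im,None,fx=6,fy=6,interpolation=2)*2.,0,255).astype('u1')); print(n,u0,v0)
    np.savez(f"{n}_{k}.npz",W=pts(c),**{q:c[q] for q in("img","f","R","t","cx","cy")})
E
python3 look.py 1 577.9 -26.5 80
```

```text
t 5.15 pos [576.7 -28.3 185.7] w 0.016185616167184162 F [-0.1 -0.1 -0.8] tau [0.04 0.07 0.06]
xyz mm [ 1.7  1.4 -1.3] rot deg [-0.31  0.05 -0.1 ]
scene 259 148
top 307 210
```

View pics/scene_1.png

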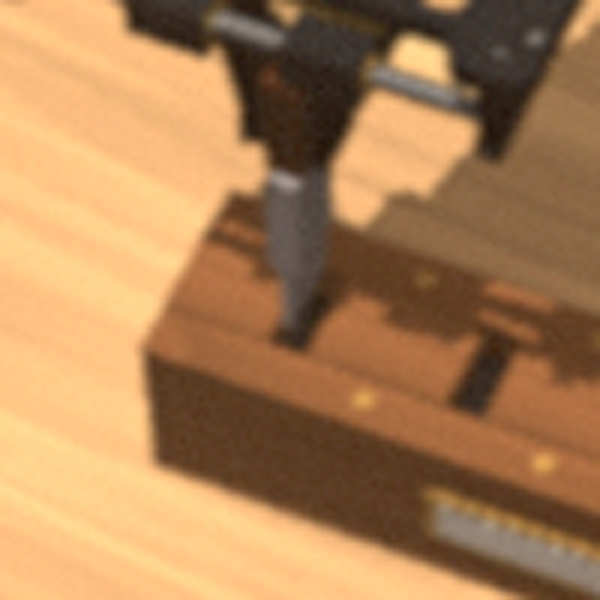

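View pics/top_1.png

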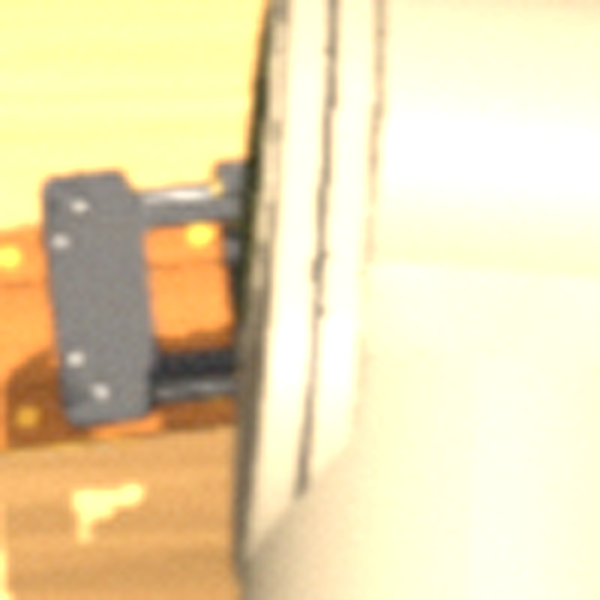

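Emit:
{"op": "apply_moves", "data": {
  "increments": [
    {"grip": 255, "xyz": [1.7, 1.4, 0], "rotation": [-0.3, 0, 0]},
    {"grip": 255, "xyz": [1.7, 1.4, 6], "rotation": [-0.3, 0, 0]},
    {"grip": 255, "xyz": [1.7, 1.4, 14], "rotation": [-0.3, 0, 0]},
    {"grip": 255, "xyz": [1.7, 1.4, 14], "rotation": [-0.3, 0, 0]},
    {"grip": 255, "xyz": [1.7, 1.4, 14], "rotation": [-0.3, 0, 0]}
  ]
}}

```text
time: 5.88
ee_pos: [0.5788, -0.0259, 0.1734]
eef_rot: [0.674, 0.738, 0.001, 0.001]
ft_force: [-0.8, 0.3, -0.8]
width: 0.0155
```

```bash
python3 p.py 577.9 -26.5 172 95.25
```

```text
t 5.875 pos [578.8 -25.9 173.4] w 0.01551709392954939 F [-0.8  0.3 -0.8] tau [0.05 0.02 0.03]
xyz mm [-0.5 -0.9  1.4] rot deg [ 0.12  0.04 -0.05]
```

Emit:
{"op": "apply_moves", "data": {
  "increments": [
    {"grip": 255, "xyz": [3, -0.9, 1], "rotation": [0, 0, 0]},
    {"grip": 255, "xyz": [5, -0.9, 1], "rotation": [0, 0, 0]},
    {"grip": 255, "xyz": [6.5, -0.9, 1], "rotation": [0, 0, 0]},
    {"grip": 255, "xyz": [6.5, -0.9, 1], "rotation": [0, 0, 0]},
    {"grip": 255, "xyz": [6.5, -0.9, 1], "rotation": [0, 0, 0]}
  ]
}}

```text
time: 6.5
ee_pos: [0.5774, -0.0202, 0.1724]
eef_rot: [0.675, 0.738, 0.0, 0.001]
ft_force: [0.2, -3.6, -0.5]
width: 0.0154
```

```bash
python3 p.py 577.9 -26.5 172 95.25
```

```text
t 6.5 pos [577.4 -20.2 172.4] w 0.01543600833732833 F [ 0.2 -3.6 -0.5] tau [-1.11 -0.14  0.07]
xyz mm [-6.3 -0.   0.4] rot deg [ 0.13  0.08 -0.08]
```

Emit:
{"op": "apply_moves", "data": {
  "increments": [
    {"grip": 255, "xyz": [-5, 0, 0], "rotation": [0, 0, 0]},
    {"grip": 255, "xyz": [-10, 0, 0], "rotation": [0, 0, 0]},
    {"grip": 255, "xyz": [-12, 0, 0], "rotation": [0, 0, 0]},
    {"grip": 255, "xyz": [-12, 0, 0], "rotation": [0, 0, 0]},
    {"grip": 255, "xyz": [-12, 0, 0], "rotation": [0, 0, 0]}
  ]
}}

```text
time: 7.12
ee_pos: [0.5784, -0.0316, 0.1725]
eef_rot: [0.674, 0.738, 0.001, 0.001]
ft_force: [-0.5, 2.7, 0.6]
width: 0.0157
```

```bash
python3 p.py 577.9 -26.5 172 95.25
```

```text
t 7.125 pos [578.4 -31.6 172.5] w 0.015708909070860255 F [-0.5  2.7  0.6] tau [ 0.78  0.21 -0.02]
xyz mm [ 5.1 -0.1  0.5] rot deg [ 0.12  0.05 -0.05]
```

Emit:
{"op": "apply_moves", "data": {
  "increments": [
    {"grip": 255, "xyz": [5.7, 0, 0], "rotation": [0, 0, 0]},
    {"grip": 255, "xyz": [5.7, 0, 0], "rotation": [0, 0, 0]},
    {"grip": 255, "xyz": [5.7, 0, 6], "rotation": [0, 0, 0]},
    {"grip": 255, "xyz": [5.7, 0, 13], "rotation": [0, 0, 0]},
    {"grip": 255, "xyz": [5.7, 0, 13], "rotation": [0, 0, 0]}
  ]
}}

```text
time: 7.75
ee_pos: [0.5783, -0.0259, 0.159]
eef_rot: [0.674, 0.738, 0.001, 0.001]
ft_force: [4.0, 0.2, -4.9]
width: 0.016
```

```bash
python3 p.py 577.9 -25.9 172 95.25
```

```text
t 7.75 pos [578.3 -25.9 159. ] w 0.01595507064115554 F [ 4.   0.2 -4.9] tau [ 0.22 -1.08  0.08]
xyz mm [  0.   -0.4 -13. ] rot deg [ 0.17  0.06 -0.06]
```

Emit:
{"op": "apply_moves", "data": {
  "increments": [
    {"grip": 255, "xyz": [0, 0, 0], "rotation": [0, 0, 0]},
    {"grip": 255, "xyz": [0, 0, 0], "rotation": [0, 0, 0]}
  ]
}}

```text
time: 8.0
ee_pos: [0.5785, -0.0259, 0.159]
eef_rot: [0.674, 0.738, 0.001, 0.001]
ft_force: [1.4, 0.9, -0.9]
width: 0.0155
```

```bash
python3 p.py 577.9 -25.9 154 95.25
```

```text
t 8.0 pos [578.5 -25.9 159. ] w 0.015499512152226681 F [ 1.4  0.9 -0.9] tau [ 0.26 -0.66  0.03]
xyz mm [ 0.1 -0.6  5. ] rot deg [ 0.18  0.06 -0.06]
```

Emit:
{"op": "apply_moves", "data": {
  "increments": [
    {"grip": 255, "xyz": [0, 0, 3], "rotation": [0, 0, 0]},
    {"grip": 255, "xyz": [0, 0, 6], "rotation": [0, 0, 0]},
    {"grip": 255, "xyz": [0, 0, 9], "rotation": [0, 0, 0]},
    {"grip": 255, "xyz": [0, 0, 9], "rotation": [0, 0, 0]},
    {"grip": 255, "xyz": [0, 0, 9], "rotation": [0, 0, 0]}
  ]
}}

```text
time: 8.62
ee_pos: [0.5829, -0.0258, 0.1567]
eef_rot: [0.674, 0.738, 0.006, 0.005]
ft_force: [-5.4, 2.5, 45.6]
width: 0.0161
```

```bash
python3 p.py 577.9 -25.9 154 95.25
```

```text
t 8.625 pos [582.9 -25.8 156.7] w 0.016051838307926197 F [-5.4  2.5 45.6] tau [0.67 1.13 0.05]
xyz mm [ 0.3 -5.   2.6] rot deg [ 0.85 -0.03 -0.06]
```

Emit:
{"op": "apply_moves", "data": {
  "increments": [
    {"grip": 255, "xyz": [0.3, -5, -2], "rotation": [0.8, 0, 0]},
    {"grip": 255, "xyz": [0.3, -5, -5], "rotation": [0.8, 0, 0]},
    {"grip": 255, "xyz": [0.3, -5, -5], "rotation": [0.8, 0, 0]}
  ]
}}

```text
time: 9.0
ee_pos: [0.5765, -0.0261, 0.1599]
eef_rot: [0.674, 0.738, -0.001, -0.001]
ft_force: [2.3, -1.3, -13.4]
width: 0.0159
```

```bash
python3 p.py 577.9 -25.9 154 95.25;  python3 look.py 2 577.9 -26.5 100
```

```text
t 9.0 pos [576.5 -26.1 159.9] w 0.015914748459008785 F [  2.3  -1.3 -13.4] tau [-0.09 -0.81  0.03]
xyz mm [0.1 1.4 5.9] rot deg [-0.14 -0.01 -0.06]
scene 259 143
top 308 209
```

View pics/scene_2.png

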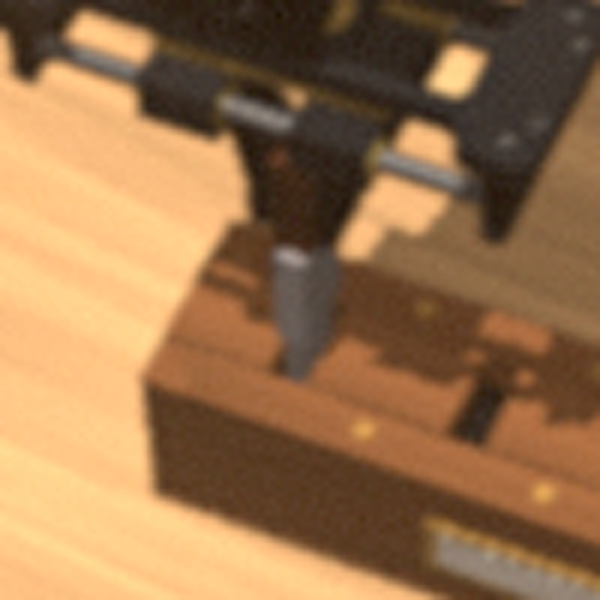

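Run:
```python
from h import *
for k,tcp in(("1",[576.7,-28.3,185.7]),("2",[576.5,-26.1,159.9])):
    d=np.load(f"scene_{k}.npz")
    yaw=np.radians(5.25); ex=np.array([np.cos(yaw),np.sin(yaw),0]); ey=np.array([-np.sin(yaw),np.cos(yaw),0])
    o={'1':(259,148),'2':(259,143)}[k]
    for off in(102,98):
        for x,y,z in((15,-6,85),(15,6,85),(15,0,85)):
            X=(np.array(tcp)+[0,0,z-off]+x*ex+y*ey)/1000
            p=d["R"]@X+d["t"]; uv=d["f"]*p[:2]/p[2]+[d["cx"],d["cy"]]
            print(k,off,(x,y,z),np.round((uv-o)*6))
```

```text
1 102 (15, -6, 85) [263. 175.]
1 102 (15, 6, 85) [295. 186.]
1 102 (15, 0, 85) [279. 181.]
1 98 (15, -6, 85) [262. 168.]
1 98 (15, 6, 85) [295. 179.]
1 98 (15, 0, 85) [278. 173.]
2 102 (15, -6, 85) [271. 253.]
2 102 (15, 6, 85) [303. 264.]
2 102 (15, 0, 85) [287. 259.]
2 98 (15, -6, 85) [271. 246.]
2 98 (15, 6, 85) [302. 257.]
2 98 (15, 0, 85) [287. 252.]
```

Emit:
{"op": "apply_moves", "data": {
  "increments": [
    {"grip": 255, "xyz": [0, 1.5, -3], "rotation": [0, 0, 0]},
    {"grip": 255, "xyz": [-1, 1.5, -7], "rotation": [0, 0, 0]},
    {"grip": 255, "xyz": [-1, 1.5, -7], "rotation": [0, 0, 0]},
    {"grip": 255, "xyz": [-1, 1.5, -7], "rotation": [0, 0, 0]}
  ]
}}

```text
time: 9.6
ee_pos: [0.5784, -0.027, 0.1676]
eef_rot: [0.674, 0.738, -0.0, -0.001]
ft_force: [0.3, -0.2, -1.4]
width: 0.0158
```

```bash
python3 p.py 577.9 -26.9 154 95.25
python3 - <<'E'
from h import *
d=np.load("scene_2.npz")
yaw=np.radians(5.25); ex=np.array([np.cos(yaw),np.sin(yaw),0]); ey=np.array([-np.sin(yaw),np.cos(yaw),0])
for q in((40,-155,80),(40,-155,0),(-40,-155,80),(19,-35-7.5,80),(-19,-35+7.5,80)):
    X=(np.array([568.3,78.1,0])+q[0]*ex+q[1]*ey+[0,0,q[2]])/1000
    p=d["R"]@X+d["t"]; print(q,np.round((d["f"]*p[:2]/p[2]+[d["cx"],d["cy"]]-[259,143])*6))
E
```

```text
t 9.6 pos [578.4 -27.  167.6] w 0.015788150331957837 F [ 0.3 -0.2 -1.4] tau [ 0.09  0.03 -0.01]
xyz mm [ 0.1 -0.4 13.6] rot deg [-0.1  -0.03 -0.07]
(40, -155, 80) [136. 372.]
(40, -155, 0) [150. 491.]
(-40, -155, 80) [228. 212.]
(19, -42.5, 80) [443. 430.]
(-19, -27.5, 80) [521. 364.]
```

Emit:
{"op": "apply_moves", "data": {
  "increments": [
    {"grip": 255, "xyz": [0, 0, -12], "rotation": [0, 0, 0]},
    {"grip": 255, "xyz": [0, 0, -22], "rotation": [0, 0, 0]},
    {"grip": 255, "xyz": [20, 0, -22], "rotation": [0, 0, 0]},
    {"grip": 255, "xyz": [50, 0, -22], "rotation": [0, 0, 0]},
    {"grip": 255, "xyz": [70, 0, -22], "rotation": [0, 0, 0]}
  ]
}}

```text
time: 10.22
ee_pos: [0.5722, 0.0443, 0.1905]
eef_rot: [0.674, 0.739, 0.0, -0.001]
ft_force: [-0.1, 0.8, -1.5]
width: 0.0158
```

```bash
python3 p.py 571.5 43.8 168 95.25
```

```text
t 10.225 pos [572.2  44.3 190.5] w 0.015770233655534215 F [-0.1  0.8 -1.5] tau [ 0.04 -0.02  0.05]
xyz mm [-0.5 -0.7 22.5] rot deg [-0.05 -0.06 -0.01]
```

Emit:
{"op": "apply_moves", "data": {
  "increments": [
    {"grip": 255, "xyz": [-0.5, -0.7, 0], "rotation": [0, 0, 0]},
    {"grip": 255, "xyz": [-0.5, -0.7, 10], "rotation": [0, 0, 0]},
    {"grip": 255, "xyz": [-0.5, -0.7, 22], "rotation": [0, 0, 0]},
    {"grip": 255, "xyz": [-0.5, -0.7, 26], "rotation": [0, 0, 0]},
    {"grip": 255, "xyz": [-0.5, -0.7, 26], "rotation": [0, 0, 0]}
  ]
}}

```text
time: 10.85
ee_pos: [0.5713, 0.0433, 0.164]
eef_rot: [0.674, 0.738, -0.0, -0.001]
ft_force: [0.8, 0.8, -0.5]
width: 0.0156
```

```bash
python3 p.py 571.5 43.8 154 95.25
```

```text
t 10.85 pos [571.3  43.3 164. ] w 0.015590557030313382 F [ 0.8  0.8 -0.5] tau [0.08 0.04 0.01]
xyz mm [ 0.5  0.3 10. ] rot deg [-0.11 -0.03 -0.04]
```

Emit:
{"op": "apply_moves", "data": {
  "increments": [
    {"grip": 255, "xyz": [0.5, 0.3, 3], "rotation": [0, 0, 0]},
    {"grip": 255, "xyz": [0.5, 0.3, 6], "rotation": [0, 0, 0]},
    {"grip": 255, "xyz": [0.5, 0.3, 9], "rotation": [0, 0, 0]},
    {"grip": 255, "xyz": [0.5, 0.3, 10], "rotation": [0, 0, 0]},
    {"grip": 255, "xyz": [0.5, 0.3, 10], "rotation": [0, 0, 0]}
  ]
}}

```text
time: 11.48
ee_pos: [0.5735, 0.0438, 0.1577]
eef_rot: [0.674, 0.738, 0.002, 0.0]
ft_force: [-6.7, -0.8, 27.1]
width: 0.0156
```

```bash
python3 p.py 571.5 43.8 154 95.25
```

```text
t 11.475 pos [573.5  43.8 157.7] w 0.01563040785818924 F [-6.7 -0.8 27.1] tau [-0.22  1.8   0.05]
xyz mm [ 0.2 -2.   3.7] rot deg [ 0.19 -0.11 -0.05]
```

Emit:
{"op": "apply_moves", "data": {
  "increments": [
    {"grip": 255, "xyz": [0, -2, -12], "rotation": [0, 0, 0]},
    {"grip": 255, "xyz": [0, -2, -32], "rotation": [0, 0, 0]},
    {"grip": 255, "xyz": [15, -2, -32], "rotation": [0, 0, 0]},
    {"grip": 255, "xyz": [50, -2, -32], "rotation": [0, 0, 0]},
    {"grip": 255, "xyz": [70, -2, -32], "rotation": [0, 0, 0]}
  ]
}}

```text
time: 12.1
ee_pos: [0.5643, 0.1163, 0.1891]
eef_rot: [0.673, 0.739, 0.002, -0.0]
ft_force: [-0.2, -0.5, -1.2]
width: 0.0157
```

```bash
python3 p.py 565.1 113.6 164 95.25
```

```text
t 12.1 pos [564.3 116.3 189.1] w 0.0157176882044013 F [-0.2 -0.5 -1.2] tau [0.04 0.08 0.02]
xyz mm [-2.8  0.5 25.1] rot deg [ 0.13 -0.15  0.11]
```

Emit:
{"op": "apply_moves", "data": {
  "increments": [
    {"grip": 255, "xyz": [-2.8, 0.5, 0], "rotation": [0, 0, 0]},
    {"grip": 255, "xyz": [-2.8, 0.5, 5], "rotation": [0, 0, 0]},
    {"grip": 255, "xyz": [-2.8, 0.5, 20], "rotation": [0, 0, 0]},
    {"grip": 255, "xyz": [-2.8, 0.5, 25], "rotation": [0, 0, 0]},
    {"grip": 255, "xyz": [-2.8, 0.5, 25], "rotation": [0, 0, 0]}
  ]
}}

```text
time: 12.72
ee_pos: [0.5648, 0.113, 0.1634]
eef_rot: [0.674, 0.739, 0.001, -0.0]
ft_force: [-1.0, -0.6, -0.4]
width: 0.0157
```

```bash
python3 p.py 565.1 113.6 154 95.25
```

```text
t 12.725 pos [564.8 113.  163.4] w 0.015709894433073055 F [-1.  -0.6 -0.4] tau [ 0.05  0.04 -0.02]
xyz mm [0.5 0.3 9.4] rot deg [ 0.07 -0.12  0.06]
```

Emit:
{"op": "apply_moves", "data": {
  "increments": [
    {"grip": 255, "xyz": [0.5, 0.3, 3], "rotation": [0, 0, 0]},
    {"grip": 255, "xyz": [0.5, 0.3, 6], "rotation": [0, 0, 0]},
    {"grip": 255, "xyz": [0.5, 0.3, 8], "rotation": [0, 0, 0]},
    {"grip": 255, "xyz": [0.5, 0.3, 10], "rotation": [0, 0, 0]},
    {"grip": 255, "xyz": [0.5, 0.3, 10], "rotation": [0, 0, 0]}
  ]
}}

```text
time: 13.35
ee_pos: [0.565, 0.1136, 0.1532]
eef_rot: [0.674, 0.739, 0.001, -0.0]
ft_force: [0.7, 0.5, -1.4]
width: 0.0156
```

```bash
python3 p.py 565.1 113.6 154 95.25
```

```text
t 13.35 pos [565.  113.6 153.2] w 0.01559541651498682 F [ 0.7  0.5 -1.4] tau [ 0.05 -0.01  0.01]
xyz mm [-0.   0.1 -0.8] rot deg [ 0.06 -0.11  0.07]
```

Emit:
{"op": "apply_moves", "data": {
  "increments": [
    {"grip": 255, "xyz": [0, 0, 3], "rotation": [0, 0, 0]},
    {"grip": 255, "xyz": [0, 0, 6], "rotation": [0, 0, 0]},
    {"grip": 255, "xyz": [0, 0, 9], "rotation": [0, 0, 0]},
    {"grip": 255, "xyz": [0, 0, 12], "rotation": [0, 0, 0]},
    {"grip": 255, "xyz": [0, 0, 15], "rotation": [0, 0, 0]}
  ]
}}

```text
time: 13.98
ee_pos: [0.565, 0.1131, 0.1379]
eef_rot: [0.674, 0.739, 0.001, -0.0]
ft_force: [0.3, -4.7, 1.3]
width: 0.016
```

```bash
python3 p.py 565.1 113.6 124 95.25
```

```text
t 13.975 pos [565.  113.1 137.9] w 0.01595550002985578 F [ 0.3 -4.7  1.3] tau [-1.52 -0.18 -0.  ]
xyz mm [ 0.5  0.2 13.9] rot deg [ 0.04 -0.08  0.04]
```

Emit:
{"op": "apply_moves", "data": {
  "increments": [
    {"grip": 255, "xyz": [-0.3, 0, 4], "rotation": [0, 0, 0]},
    {"grip": 255, "xyz": [-0.3, 0, 8], "rotation": [0, 0, 0]},
    {"grip": 255, "xyz": [-0.3, 0, 11], "rotation": [0, 0, 0]},
    {"grip": 255, "xyz": [-0.3, 0, 11], "rotation": [0, 0, 0]}
  ]
}}

```text
time: 14.48
ee_pos: [0.5647, 0.1127, 0.1263]
eef_rot: [0.674, 0.739, 0.0, -0.0]
ft_force: [1.3, -5.3, -3.4]
width: 0.0158
```

```bash
python3 p.py 565.1 113.6 124 95.25
```

```text
t 14.475 pos [564.7 112.7 126.3] w 0.01576556360894811 F [ 1.3 -5.3 -3.4] tau [-1.42 -0.45 -0.02]
xyz mm [0.9 0.4 2.3] rot deg [ 0.   -0.06  0.04]
```

Emit:
{"op": "apply_moves", "data": {
  "increments": [
    {"grip": 255, "xyz": [0, 0, 2], "rotation": [0, 0, 0]},
    {"grip": 255, "xyz": [0, 0, 4], "rotation": [0, 0, 0]},
    {"grip": 255, "xyz": [0, 0, 6], "rotation": [0, 0, 0]},
    {"grip": 255, "xyz": [0, 0, 6.5], "rotation": [0, 0, 0]},
    {"grip": 255, "xyz": [0, 0, 6.5], "rotation": [0, 0, 0]}
  ]
}}

```text
time: 15.1
ee_pos: [0.5674, 0.113, 0.1248]
eef_rot: [0.674, 0.739, 0.003, 0.001]
ft_force: [-8.7, -7.2, 38.2]
width: 0.0159
```

```bash
python3 p.py 565.1 113.6 124 95.25
```

```text
t 15.1 pos [567.4 113.  124.8] w 0.015939939525866198 F [-8.7 -7.2 38.2] tau [-2.09  2.17  0.  ]
xyz mm [ 0.8 -2.2  0.8] rot deg [ 0.36 -0.19  0.02]
```

Emit:
{"op": "apply_moves", "data": {
  "increments": [
    {"grip": 255, "xyz": [0, -2.2, 1], "rotation": [0.3, 0, 0]},
    {"grip": 255, "xyz": [0, -2.2, 1], "rotation": [0.3, 0, 0]},
    {"grip": 255, "xyz": [0, -2.2, 1], "rotation": [0.3, 0, 0]}
  ]
}}

```text
time: 15.48
ee_pos: [0.5663, 0.1128, 0.1252]
eef_rot: [0.674, 0.739, 0.003, -0.0]
ft_force: [-0.0, -5.0, 10.3]
width: 0.016
```

```bash
python3 p.py 565.1 113.6 124 95.25;  python3 look.py 3 565.1 113.6 100
python3 - <<'E'
from h import *
d=np.load("scene_3.npz")
p=d["R"]@np.array([.5651,.1136,.1])+d["t"]; o=(d["f"]*p[:2]/p[2]+[d["cx"],d["cy"]]).astype(int)-50
yaw=np.radians(5.25); ex=np.array([np.cos(yaw),np.sin(yaw),0]); ey=np.array([-np.sin(yaw),np.cos(yaw),0])
for q in((15,29,80),(15,35,110),(15,35,107),(15,29,110),(15,41,110),(40,155,80),(40,155,0),(40,35,80)):
    X=(np.array([568.3,78.1,0])+q[0]*ex+q[1]*ey+[0,0,q[2]])/1000
    p=d["R"]@X+d["t"]; print(q,np.round((d["f"]*p[:2]/p[2]+[d["cx"],d["cy"]]-o)*6))
E
```

```text
t 15.475 pos [566.3 112.8 125.2] w 0.0160027084526279 F [-0.  -5.  10.3] tau [-1.56 -0.13  0.  ]
xyz mm [ 0.9 -1.2  1.2] rot deg [ 0.21 -0.23  0.01]
scene 320 164
top 243 217
(15, 29, 80) [266. 362.]
(15, 35, 110) [288. 321.]
(15, 35, 107) [288. 326.]
(15, 29, 110) [272. 315.]
(15, 41, 110) [304. 327.]
(40, 155, 80) [583. 541.]
(40, 155, 0) [548. 648.]
(40, 35, 80) [257. 423.]
```

View pics/scene_3.png

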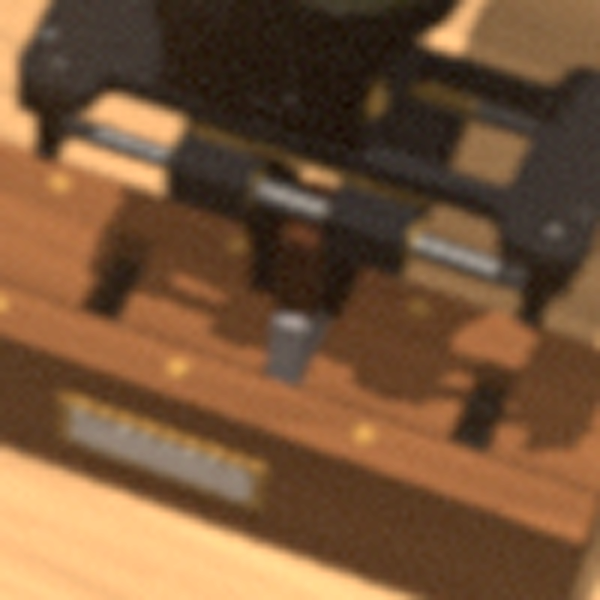

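Run:
```python
from h import *
d=np.load("scene_3.npz"); o=(320,164)
im=d["img"][o[1]+40:o[1]+75, o[0]+30:o[0]+75]
im=cv2.resize(np.clip(im*2.5,0,255).astype('u1'),None,fx=16,fy=16,interpolation=2)
cv2.imwrite("pics/z3.png",im)
```

```text
(no output)
```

View pics/z3.png

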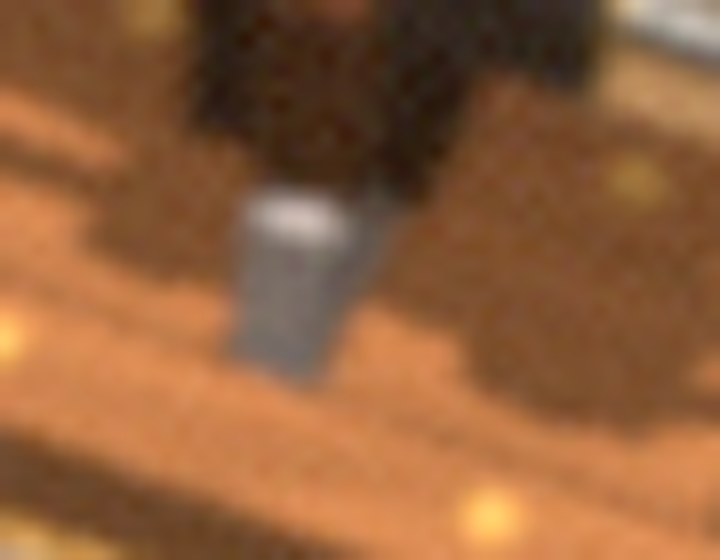

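Emit:
{"op": "apply_moves", "data": {
  "increments": [
    {"grip": 100, "xyz": [0, 0, 0], "rotation": [0, 0, 0]},
    {"grip": 100, "xyz": [0, 0, 0], "rotation": [0, 0, 0]},
    {"grip": 100, "xyz": [0, 0, 0], "rotation": [0, 0, 0]},
    {"grip": 100, "xyz": [0, 0, 0], "rotation": [0, 0, 0]}
  ]
}}

```text
time: 16.08
ee_pos: [0.5661, 0.1131, 0.1249]
eef_rot: [0.674, 0.739, 0.003, -0.0]
ft_force: [-0.4, -0.5, 0.7]
width: 0.0477
```

```bash
python3 p.py 565.1 112.8 230 95.25
```

```text
t 16.075 pos [566.1 113.1 124.9] w 0.04774457914487723 F [-0.4 -0.5  0.7] tau [ 0.02 -0.03  0.03]
xyz mm [   0.2   -0.7 -105.1] rot deg [ 0.18 -0.23  0.03]
```

Retract up, then back toward the robot to clear the views.

Emit:
{"op": "apply_moves", "data": {
  "increments": [
    {"grip": 100, "xyz": [0, 0, -40], "rotation": [0, 0, 0]},
    {"grip": 100, "xyz": [0, 0, -100], "rotation": [0, 0, 0]},
    {"grip": 100, "xyz": [0, 0, -110], "rotation": [0, 0, 0]},
    {"grip": 100, "xyz": [60, -60, -110], "rotation": [0, 0, 0]},
    {"grip": 100, "xyz": [120, -120, -110], "rotation": [0, 0, 0]}
  ]
}}

```text
time: 16.7
ee_pos: [0.4683, 0.1931, 0.2343]
eef_rot: [0.674, 0.739, 0.002, -0.0]
ft_force: [0.2, 1.4, -0.2]
width: 0.0527
```

Emit:
{"op": "apply_moves", "data": {
  "increments": [
    {"grip": 100, "xyz": [60, 0, 0], "rotation": [0, 0, 0]},
    {"grip": 100, "xyz": [120, 0, 0], "rotation": [0, 0, 0]},
    {"grip": 100, "xyz": [160, 0, 0], "rotation": [0, 0, 0]},
    {"grip": 100, "xyz": [160, 0, 0], "rotation": [0, 0, 0]}
  ]
}}

```text
time: 17.2
ee_pos: [0.4518, 0.3558, 0.2335]
eef_rot: [0.672, 0.74, 0.001, -0.001]
ft_force: [0.2, -0.6, -0.8]
width: 0.0531
```

```bash
python3 p.py 565.1 112.8 230 95.25; python3 look.py 4 565.1 113.6 100
python3 - <<'E'
from h import *
for n in("scene","top"):
    d=np.load(f"{n}_4.npz"); W=d["W"]; yaw=np.radians(5.25)
    R2=np.array([[np.cos(yaw),np.sin(yaw)],[-np.sin(yaw),np.cos(yaw)]])
    L=(W[...,:2]*1000-[568.3,78.1])@R2.T-[0,35]
    z=W[...,2]*1000
    near=(abs(L[...,0])<35)&(abs(L[...,1])<30)
    for lo,hi in((145,175),(112,145),(88,108)):
        m=near&(z>lo)&(z<hi)
        print(n,lo,m.sum(),"mean",L[m].mean(0).round(1),"rng",np.percentile(L[m],[3,97],axis=0).round(1).tolist(),"z",np.percentile(z[m],[5,50,95]).round(1))
    m=(abs(L[...,0])<35)&(abs(L[...,1]+30)<90)&(abs(z-80)<5); print("frame top",np.median(z[m]))
E
```

```text
t 17.2 pos [451.8 355.8 233.5] w 0.05309369130826495 F [ 0.2 -0.6 -0.8] tau [-0.05  0.    0.01]
xyz mm [-252.8   89.4    2.8] rot deg [ 0.06 -0.18  0.28]
scene 320 164
top 243 217
scene 145 118 mean [4.5 1.2] rng [[-10.1, -6.9], [14.2, 8.3]] z [146.6 158.3 162.2]
scene 112 81 mean [10.3  2.1] rng [[-5.5, -6.5], [14.3, 8.4]] z [115.2 129.7 143.1]
scene 88 40 mean [10.8  1.2] rng [[-10.2, -6.0], [16.8, 5.8]] z [ 89.5  96.6 106.5]
frame top 79.53363872326156
top 145 105 mean [ 0.1 -0.7] rng [[-11.9, -8.3], [12.1, 7.0]] z [154.3 158.7 162.6]
top 112 12 mean [-5.8 -5.3] rng [[-13.1, -8.9], [6.1, 2.9]] z [116.6 124.6 143. ]
top 88 3 mean [-5.5 -5.5] rng [[-15.4, -7.0], [12.4, -3.9]] z [ 97.1 101.7 103.5]
frame top 79.62074514913218
```

View pics/scene_4.png

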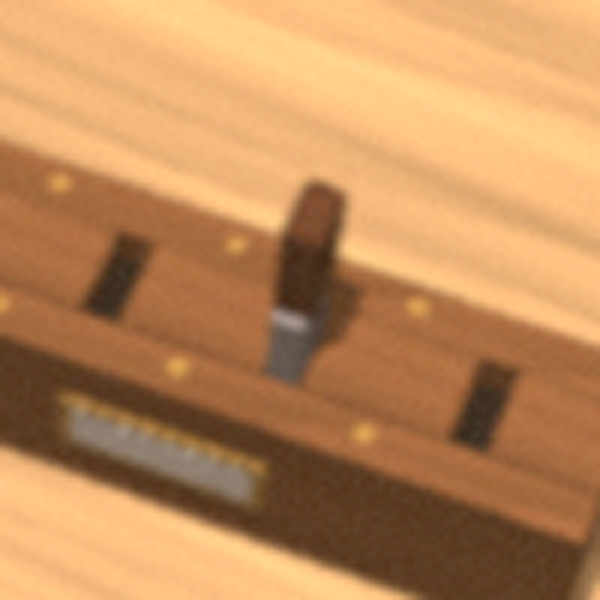

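View pics/top_4.png

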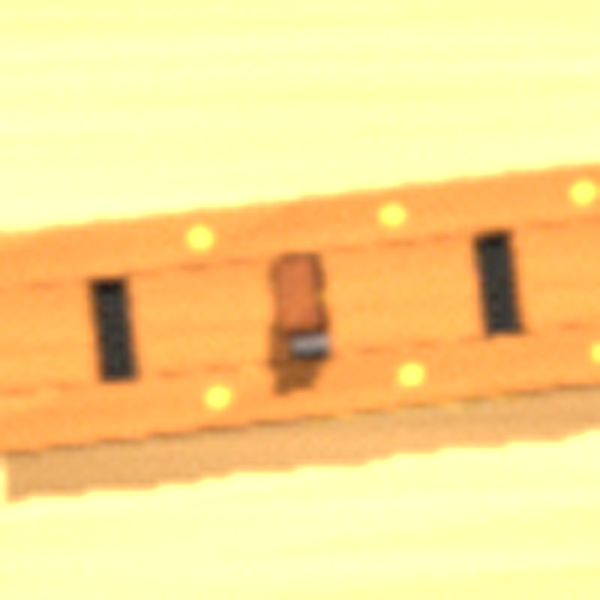

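Run:
```python
from h import *
s=r.read_state(); print(s["time"],abs(s["joint_vel"]).max(),s["ft_force"])
print(r.close_job())
```

```text
17.3 0.020200576403832684 [-0.04303269 -1.16993778 -0.01048971]
the job is handed in; nothing more can be done
None
```

I left the gauge standing in groove 3, released with its step on the shoulders, and handed the job in at 17.3 s of the 48 s allowed. No verdict is reported.

**How I found the groove**
- **Grooves 1 and 2:** the tip stopped hard at guide level in both, so both are too tight. In groove 1 I first felt both side walls to centre the blade.
- **Groove 3:** the blade slid in with a sideways push of about 5 N towards -y, as the sprung shoe should give. I felt almost no clear downward drag. It then stopped hard under about 38 N.
- **Groove 4:** I did not test it. I took it to be the loose one by elimination.

**Last checks**
- **Depth:** after release, the handle top measures about 159 mm high in both cameras, against 160 mm expected. That puts the tip about 55 mm below the mouth.
- **Position and tilt:** in the top view, the handle top is within about 1 mm of the groove's centre. The gauge looks upright, though I judged that by eye.
- **Clearance:** the open gripper is well clear of everything, and the arm never went near the jar, tray or brush. I did not re-measure where those three are.

**Disagreement:** estimates of the tip's depth differed by up to 4 mm. The stops in grooves 1 and 2 imply about 53 mm, and the arm's height when it gripped the gauge implies about 57 mm. Both lie within the 50–61 mm allowed.

**Force peak:** one push in groove 1 read 45.6 N vertically at the wrist, well under the 120 N limit. That push went through the held gauge rather than the gripper's body, so I don't expect it to count against the 40 N limit.

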